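# Hang the instrument holder on the bench stand

### The arm

A 6-joint arm with a two-finger parallel gripper is mounted at the origin on the work surface. World frame = base frame: x ahead of the robot, y to its left, z up, the work surface at z = 0. Lengths are in m, angles in rad, forces in N, time in s.
With the tool pointing down it reaches from about 0.3 to 0.875 m from the base axis. Payload 6.4 kg.
Tool frame: the origin (TCP) lies where the fingers leave the gripper's body, on its centre line; the fingertips stand env.finger_overhang ahead of it and the grasp point (between the pads) lies 54 mm ahead of it (env.finger_overhang is the distance from the TCP to the fingertips, in m); z points along the fingers, y is the line along which they close (so a half turn about z gives the same grasp; the last joint's range is limited). The gripper opens to 85 mm and grips with 20 to 120 N. Pads are 22 mm wide; open, the fingers measure 114 mm over their backs; the gripper's body (76 mm by 85 mm) begins 54 mm behind the grasp point. The pads swing forward as they close: fully open they stand 13 mm farther back than shut.
Start: joints at [-1.532, 0.181, 1.607, -0, 1.354, -0.206], TCP at [0.139, -0.558, 0.304] pointing down, gripper open.
Joint ranges: [-2.99, 2.99], [-0.89, 2.07], [0.3, 2.58], [-1.14, 4.28], [0, 2.63], [-3.12, 3.12]. Speed limits (rad/s): [2.57, 2.57, 3.01, 3.14, 3.14, 3.14].

### API

Orientations are given as a unit quaternion [x, y, z, w].
In Python, from rig import monitor, camera, ticket, spotter, env gives the robot as it stands. The module is installed in compiled form; this text tells all that it offers.
- The arm moves only by the tool arm_command, never from a script. Its argument "moves" is a list of rows, each an object with "linear": the shift along the tool's x, y, z in m, a list of three; "twist": the turn, a rotation vector about the tool's x, y, z in degrees, a list of three. In form: [{"linear": [x, y, z], "twist": [ax, ay, az]}, ...]. A call has 1 to 20 rows; each row is the pose to reach, as a shift and turn from the pose commanded when the call began, along the tool's axes at that moment; what a row does not reach only later rows make up. A row lasts 1/8 s, in which the tool goes at most 62.5 mm and 10.7 degrees, less where a joint would pass 70% of its speed; a pose out of reach is approached as far as the arm can. A call with a gripper value outside its range is refused whole. "grip" is the opening, from 0 (shut) to 1 (fully open), set as the call begins (left out, the last holds). The fingers move at their own pace and stop on an object; "newtons" is the grip in N (left out, the last holds). Time passes only in rows, so rows that repeat a pose let the fingers close. It gives the time, the measured TCP pose, the force, the opening and the grip force at its end, in the units of the state.
- monitor.sense(): the state, without advancing time (a new reading comes with each control period).
- camera(name): name is "scene" or "top" or "wrist"; returns a dict with "image" (480x640x3 uint8, red, green, blue), "z_map" (480x640 float32, m along the optical axis (not along the pixel's ray), 0 where there is no reading), "fx", "fy", "cx", "cy" (pixels), "rvec" (rotation vector, rad) and "tvec" (3), from world to camera coordinates, as OpenCV has them. Camera axes: x right, y down, z forward; pixel columns grow to the right and rows downward; lengths in m; the calibration is good to about 2 mm. A picture is of the moment at which its call begins.
- ticket.finish_job(): hands the job in; it is judged then, once.
Trained networks look in a picture, given as the dict that the camera call returned (one of the last four; its "shot" number tells which), for a name from the list of things; names that differ only in an ending like _2 or _b are one class to them, and where a whole thing is asked for, a point or a joint stands for the part that bears it (a point fixed in the world has none). Each returns a list of dicts, best first, with "conf" (0 to 1); they miss things now and then, are a little off and sometimes report something else, mostly with a low value. They report only what shows in the picture. A call takes as long as a camera call. They do not tell look-alikes from the thing itself.
- spotter.find_in(target, picture): "bbox" ([left, top, width, height] as shares, 0 to 1, of the picture: columns of its width, rows of its height, round what is visible of it).
The state is a dict: "clock": time; "joint_positions": joint angles; "joint_vel": joint speeds; "effort": joint torques, N m; "position": TCP position; "orientation": TCP orientation; "wrist_force": force on the tool from outside, world axes, zero at the start; "moment": the same for the moment, N m; "opening": opening from 0.0 (shut) to 1.0 (fully open); "gripper_force": force on a finger pad.
Only numpy, scipy, OpenCV 4.12 (cv2) and the standard library are available. Lean on these libraries where they do the work, as an engineer would, in place of code of your own. Each camera call takes 0.05 s, during which the arm holds its last target. There are 200 camera calls.

### The job

Hang the blue instrument holder back on the upright stand: find the brass screw head, which is set at a different height each time, with the round opening of its keyhole so that the back plate lies flat against the panel, then push it straight down until the screw is fully home at the upper end of the narrow slot, and let go. The head is sprung and the slot wedges under it, so the last bit takes a firm push, but do not force it: never press on the stand with more than 30 N. Keep the holder upright and leave everything else on the bench where it is.

Things in the scene. Friction and masses are not known exactly. Their poses are not given: they have to be found in the camera images.
- holder: Blue steel instrument holder, about 420 g, standing on the bench. Upright back plate 50 wide, 100 high, 3 thick; in front of it an open-topped pocket: 50 wide, 76 deep, side walls 48 high, 3 thick, front wall 40 high. Origin: middle of the lower edge of the plate's rear face; z up, y along the plate, x backward (plate x -3 to 0, pocket x -79 to -3). Hung, its axes point as those of the stand.
- holder_eye (a point): Centre of the keyhole's round opening, on the plate's rear face (holder frame 0, 0, 62 mm; axes as holder). The opening is 18 mm in diameter; from it a slot 9.5 wide runs straight UP to its end 88.75 above the holder's bottom.
- holder_seat (a point): Where the screw axis lies when fully home in the slot: on the rear face, holder frame 0, 0, 85.5 mm, i.e. 23.5 above holder_eye; axes as holder. The slot's front rim is a wedge: from 75.5 to 92 mm above the holder's bottom it thickens evenly from 0 to 4 mm on top of the 3 mm plate.
- holder_grip (a point): A good place to hold the holder from above: midway between the pocket's side walls (50 mm across, fingers closing along y), 54 mm in front of the rear face, 36 mm above the bottom (holder frame -54, 0, 36 mm). Axes as holder.
- stand: Instrument stand bolted to the bench: upright pale metal panel 220 wide, 165 high, 8 thick, with a foot flange running 78 mm back from the front face. Origin: middle of the lower edge of the panel's front face, at bench height. z up, y along the panel, x backward into it (panel x 0 to 8): the front face looks along -x.
- slot_mid (a point): Middle of the dark upright adjusting slot in the panel's front face, 127 mm above the bench on the panel's centre line; axes as stand. The shoulder screw is clamped at some height in this slot and sticks out along -x: sideways its axis is exactly on the centre line, but its height is not measured: anywhere within 12 mm above or below this point. See or feel for it.
- screw_head (a joint): The screw's brass domed head, 14 mm in diameter, 5 thick, on a 6.5 shank: underside 3.8 off the panel at rest, dome top 8.8. Sprung: value is how far (m) it is drawn out, 0 to 0.004; 5 N to start, plus 1.5 N per mm. The wedge lifts it about 2 mm when home; the last 12 mm need about 2 to 6 N of push besides the holder's weight, then it stops hard. Weight alone does not seat it; home, it stays.
- shell_a: Opened half scallop shell with its meat, 95 mm across, 22 high; leave alone. Origin under its middle.
- shell_b: Opened half scallop shell with its meat, 95 mm across, 22 high; leave alone. Origin under its middle.
- shell_c: Opened half scallop shell with its meat, 95 mm across, 22 high, on the bench in front of the stand; leave alone. Origin under its middle.
- dish: Closed clear culture dish with tan agar, 93 mm across, 17 high; leave alone. Origin under its middle.
- bottle: Glass sample bottle with blue cap, 52 mm across, 105 high, beside the stand; leave alone. Origin under its middle.
- forceps: Steel forceps 138 mm long, 4 high, lying behind the holder; leave alone. Origin under its middle, x along its length.
- scalpel: Scalpel with green handle, 132 mm long, 5 high, lying beside the holder; leave alone. Origin under its middle, x along its length.
Mind the look-alikes: they are no part of the job. Of the things that look like the holder, the middle-sized one is meant.

How it is judged:
On the way, in this order (a step that is already met when the one before it is completed fails the run):
1. the screw head is through the round opening, so that the back plate lies against the panel (x of holder_eye in the frame of slot_mid between -0.003 and 0.002 m and y of holder_eye in the frame of slot_mid between -0.003 and 0.003 m and z of holder_eye in the frame of slot_mid between -0.018 and 0.018 m), for 0.1 s.
2. the holder has been pushed down until the screw is home in the narrow slot and the wedge holds its head drawn out (x of holder_seat in the frame of slot_mid between -0.003 and 0.002 m and y of holder_seat in the frame of slot_mid between -0.003 and 0.003 m and z of holder_seat in the frame of slot_mid between -0.018 and 0.018 m and value of joint screw_head above 0.0015 m), for 0.1 s.
At the end, for the whole second after the job is handed in: The holder hangs released and at rest on the screw, home in the slot: the wedge has drawn the head out by more than 1.5 mm (about 3 mm or less from the slot's end), rear face within 3 mm of the panel and parallel (0.08 rad), centred within 3 mm, upright (0.06 rad) (all of step 2 and angle between holder's own z axis and vertical below 0.06 rad and angle between the x axis of holder and the x axis of stand, either way round below 0.08 rad and contact force between holder and the fingers below 0.1 N and linear speed of holder below 0.01 m/s); the robot touches nothing.
It fails at once if the holder is pushed against the screw's shank with more than 30 N (contact force between holder and screw_c0 above 30 N).
It fails at once if the holder is pushed against the panel with more than 30 N (contact force between holder and stand_c0 above 30 N).
It fails at once if the holder is pushed against the screw's head with more than 30 N (contact force between holder and screw_head above 30 N).
It fails at once if the holder tips by more than 0.35 rad (angle between holder's own z axis and vertical above 0.35 rad).
It fails at once if something else on the bench is moved by more than 20 mm (distance of any of shell_a, shell_b, shell_c, dish, bottle, forceps, scalpel from where it was at the start of the episode above 0.02 m).
It also fails if it takes over 58 s, if anything falls off the work surface, if the arm or the gripper's body presses on something with over 40 N, if the wrist force passes 120 N, or if a joint passes its speed limit or range.

## Working session

There is one attempt and no reset: what is moved stays moved. The work goes in short steps, Python scripts to look and compute and a tool call to move; the robot and the scene stay as the last step left them, time stands still between calls to the robot, and variables do not carry over. Pictures are saved under pics/ and viewed, at most 10 in all, crops included, and the job is handed in when it is done.

Besides the shell and the picture viewer there is one more tool, called after ">>>" as name(argument=value, ...) on one line, values as JSON. arm_command: Moves the arm, as the interface text tells. Its arguments: {"type":"object","properties":{"moves":{"type":"array","items":{"type":"object","properties":{"linear":{"type":"array","items":{"type":"number"}},"twist":{"type":"array","items":{"type":"number"}}}}},"grip":{"type":"number"},"newtons":{"type":"number"}},"required":["moves"]}

```bash
mkdir -p pics; cat > h.py <<'E'
import numpy as np, cv2
from rig import monitor, camera, ticket, spotter, env
def world(c,u,v,z=None):
    R=cv2.Rodrigues(np.array(c["rvec"],float))[0]; t=np.array(c["tvec"],float).ravel()
    d=np.stack([(np.asarray(u)-c["cx"])/c["fx"],(np.asarray(v)-c["cy"])/c["fy"],np.ones(np.shape(u))],-1)
    if z is None: z=c["z_map"][np.asarray(v).astype(int),np.asarray(u).astype(int)]
    return (d*np.asarray(z)[...,None]-t)@R
def cloud(c):
    v,u=np.mgrid[0:480,0:640]; return world(c,u,v)
def save(n,im,k=1): cv2.imwrite(f"pics/{n}.png",cv2.resize(im[...,::-1],None,fx=k,fy=k,interpolation=cv2.INTER_CUBIC))
E
python3 - <<'E'
from h import *
s=monitor.sense(); print(s, env.finger_overhang)
for n in("scene","top"):
    c=camera(n); save(n,c["image"]); np.savez(n,**{k:v for k,v in c.items()})
    for t in("holder","stand","screw_head"):
        for d in spotter.find_in(t,c):
            l,tp,w,h=np.array(d["bbox"])*[640,480,640,480]
            print(n,t,round(d["conf"],2),[round(x) for x in(l,tp,w,h)],world(c,int(l+w/2),int(tp+h/2)).round(3))
E
```

```text
{'clock': 0.0, 'joint_positions': array([-1.53234145e+00,  1.81529088e-01,  1.60799850e+00, -1.76106424e-05,
        1.35382097e+00, -2.06300012e-01]), 'joint_vel': array([-0.00168144, -0.00049676, -0.00025493,  0.00081186,  0.00018435,
       -0.00058562]), 'effort': array([ 4.56953067e-04, -4.44871759e+01, -3.51337659e+01, -2.00293025e-04,
        8.97963066e-03, -8.37719057e-06]), 'position': array([ 0.13932906, -0.55742148,  0.30299537]), 'orientation': array([ 9.92520606e-01,  1.22074055e-01,  6.50269165e-05, -8.75586634e-04]), 'wrist_force': array([ 0.10865082, -0.1980847 ,  0.52968035]), 'moment': array([0.00545602, 0.01455914, 0.01932866]), 'gripper_force': 0.0, 'opening': 0.9982836517296917} 0.0726
scene holder 0.82 [204, 266, 33, 53] [ 0.527 -0.255  0.003]
scene holder 0.75 [222, 219, 27, 33] [ 0.352 -0.165  0.012]
scene holder 0.74 [100, 290, 65, 57] [ 0.624 -0.456  0.11 ]
scene holder 0.57 [340, 189, 89, 65] [0.535 0.182 0.091]
scene stand 0.64 [339, 183, 90, 70] [0.533 0.179 0.101]
top holder 0.63 [485, 185, 66, 65] [ 0.582 -0.482  0.004]
top holder 0.61 [385, 300, 33, 32] [ 0.382 -0.182 -0.   ]
top holder 0.6 [407, 207, 39, 41] [ 0.578 -0.264  0.008]
top holder 0.55 [177, 226, 99, 98] [0.515 0.203 0.002]
top stand 0.57 [175, 227, 100, 96] [0.514 0.206 0.008]
```

View pics/scene.png

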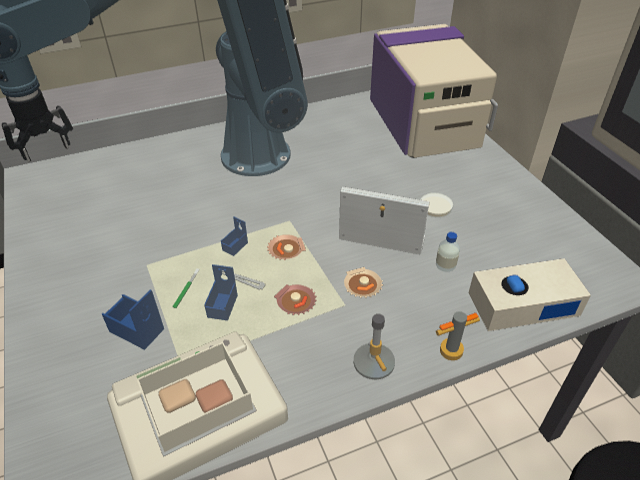

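View pics/top.png

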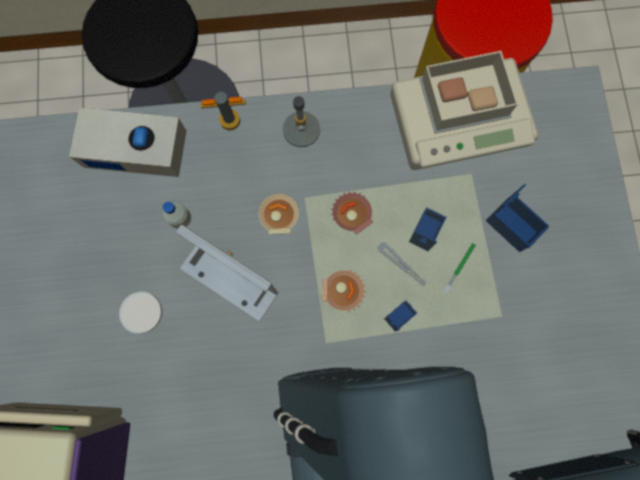

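The middle camera-scene candidates are: the holder at scene (220,292) / top (428,228), which is middle-sized; a small one at scene (235,236) / top (401,316); and a large one at scene (132,318) / top (518,220). I choose the first. The stand is at scene (383,220) with its screw at (381,210); in the top view the front faces up and to the right.

```bash
python3 - <<'E'
from h import *
L=lambda n:dict(np.load(n+".npz"))
t=L("top"); s=L("scene")
def blue(im): 
    h=cv2.cvtColor(im,cv2.COLOR_RGB2HSV); return (h[...,0]>100)&(h[...,0]<130)&(h[...,1]>90)
for n,c in(("top",t),("scene",s)):
    P=cloud(c); m=blue(c["image"]); 
    for nm,ctr in(("mid",(.578,-.264)),("small",(.382,-.18)),("large",(.6,-.48))):
        q=m&(np.hypot(P[...,0]-ctr[0],P[...,1]-ctr[1])<.085)&(P[...,2]>.004)&(c["z_map"]>0)
        p=P[q]; hi=p[p[:,2]>.6*p[:,2].max()]
        r=cv2.minAreaRect(p[:,:2].astype(np.float32)); rh=cv2.minAreaRect(hi[:,:2].astype(np.float32))
        print(n,nm,len(p),p[:,2].max().round(3),np.round(r[0],4),np.round(r[1],4),r[2].__round__(1),'| high',hi.shape[0],np.round(rh[0],4),np.round(rh[1],4),round(rh[2],1))
    # panel
    q=(abs(P[...,0]-.53)<.15)&(abs(P[...,1]-.19)<.13)&(P[...,2]>.155)&(P[...,2]<.175)&(c["z_map"]>0)
    p=P[q]; r=cv2.minAreaRect(p[:,:2].astype(np.float32)); print(n,"panel top",len(p),p[:,2].max(),np.round(r[0],4),np.round(r[1],4),round(r[2],1))
    # front-face
    q=(abs(P[...,0]-.53)<.15)&(abs(P[...,1]-.19)<.13)&(P[...,2]>.03)&(P[...,2]<.15)&(c["z_map"]>0)&~m
    p=P[q]; np.save("panel_"+n,p); print(len(p))
a=t["image"][190:270,380:460]; b=s["image"][255:330,185:260]; save("crop",np.hstack([cv2.resize(a,(400,400)),cv2.resize(b,(400,400))]))
E
```

```text
top mid 393 0.106 [ 0.5694 -0.261 ] [0.0472 0.0805] 55.6 | high 77 [ 0.5398 -0.2407] [0.0472 0.0073] 57.8
top small 221 0.08 [ 0.3817 -0.1763] [0.0346 0.0595] 34.0 | high 45 [ 0.367  -0.1534] [0.0321 0.0053] 32.7
top large 1427 0.139 [ 0.5616 -0.4629] [0.1082 0.0708] 38.7 | high 95 [ 0.5989 -0.4303] [0.0094 0.0662] 38.5
top panel top 1095 0.17222558955574116 [0.5236 0.18  ] [0.2207 0.021 ] 51.0
658
scene mid 227 0.103 [ 0.5722 -0.2621] [0.0501 0.0836] 56.9 | high 24 [ 0.5381 -0.2448] [0.0422 0.0063] 55.0
scene small 69 0.078 [ 0.3855 -0.1767] [0.0425 0.0645] 35.6 | high 10 [ 0.3647 -0.1553] [0.026  0.0056] 35.6
scene large 1346 0.14 [ 0.5638 -0.464 ] [0.1138 0.0686] 39.2 | high 261 [ 0.605  -0.4312] [0.0083 0.0644] 39.0
scene panel top 755 0.17253986759639642 [0.5263 0.1797] [0.2194 0.0299] 52.1
3431
```

View pics/crop.png

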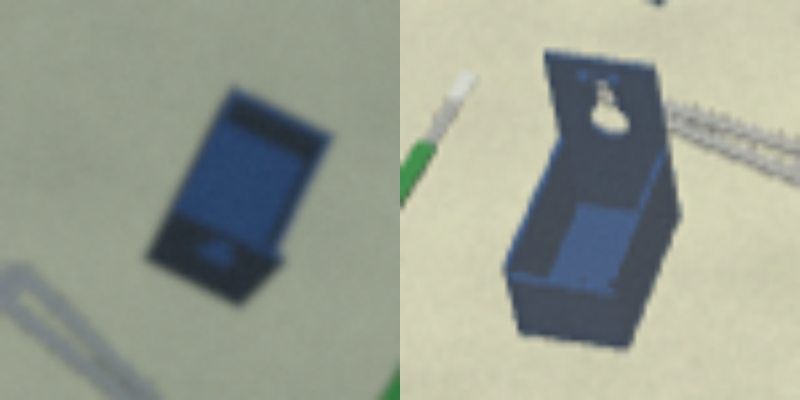

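The crop confirms the choice: 50 x 80 mm footprint, about 100 mm high, with the round opening low and the slot running up. The plate is on the robot side, and the forceps and scalpel are clear of it. Next I'll get the wrist camera's mounting and the panel plane.

```bash
python3 - <<'E'
from h import *
from scipy.spatial.transform import Rotation as Ro
c=camera("wrist"); s=monitor.sense()
R=cv2.Rodrigues(np.array(c["rvec"],float))[0]; t=np.array(c["tvec"],float).ravel()
T=Ro.from_quat(s["orientation"]).as_matrix()
print("cam in tool",(T.T@(-R.T@t-s["position"])).round(4),"axes cols",(T.T@R.T).round(3).tolist(),c["fx"])
for n in("top","scene"):
    p=np.load(f"panel_{n}.npy")
    # RANSAC vertical line in xy with normal near -39deg
    best=(0,)
    for a in np.radians(np.arange(-46,-32,.25)):
        d=p[:,:2]@[np.cos(a),np.sin(a)]; h,e=np.histogram(d,np.arange(.1,.6,.003)); i=h.argmax()
        if h[i]>best[0]: best=(h[i],np.degrees(a),e[i]+.0015)
    print(n,best)
    a=np.radians(best[1]);nv=np.array([np.cos(a),np.sin(a)]);k=abs(p[:,:2]@nv-best[2])<.004
    q=p[k];m=q[:,:2].mean(0);_,_,V=np.linalg.svd(q[:,:2]-m,full_matrices=False);e=V[1]*np.sign(V[1][0])
    al=q[:,:2]@[-e[1],e[0]]
    print(k.sum(),"normal",np.degrees(np.arctan2(e[1],e[0])).round(2),"d",(m@e).round(4),"along",np.percentile(al,[.5,99.5]).round(4))
# brass in scene
z=dict(np.load("scene.npz"));h=cv2.cvtColor(z["image"],cv2.COLOR_RGB2HSV);P=cloud(z)
k=(h[...,0]>10)&(h[...,0]<28)&(h[...,1]>90);k[:185]=0;k[225:]=0;k[:,:350]=0;k[:,410:]=0
print(np.argwhere(k).tolist(),P[k].round(3).tolist())
E
```

```text
cam in tool [ 0.0716 -0.0004 -0.0699] axes cols [[0.001, -0.96, -0.279], [1.0, 0.0, 0.0], [-0.0, -0.279, 0.96]] 372.4593250957578
top (np.int64(53), np.float64(-41.0), np.float64(0.28450000000000014))
114 normal -40.84 d 0.2863 along [0.3684 0.6691]
scene (np.int64(1517), np.float64(-38.75), np.float64(0.30550000000000016))
2872 normal -38.67 d 0.306 along [0.3608 0.5779]
[[206, 381], [206, 382], [206, 383], [207, 380], [207, 381], [207, 382], [207, 383], [207, 384], [208, 380], [208, 381], [208, 382], [208, 383], [208, 384], [209, 380], [209, 381], [209, 382], [209, 383], [209, 384], [210, 381], [210, 382], [210, 383]] [[0.536, 0.169, 0.145], [0.536, 0.172, 0.145], [0.539, 0.172, 0.147], [0.534, 0.167, 0.141], [0.539, 0.167, 0.145], [0.54, 0.17, 0.145], [0.541, 0.172, 0.145], [0.538, 0.177, 0.141], [0.539, 0.165, 0.143], [0.538, 0.168, 0.141], [0.541, 0.169, 0.143], [0.538, 0.173, 0.139], [0.541, 0.175, 0.141], [0.534, 0.168, 0.135], [0.537, 0.169, 0.137], [0.54, 0.17, 0.139], [0.539, 0.173, 0.137], [0.541, 0.175, 0.138], [0.531, 0.173, 0.127], [0.539, 0.171, 0.135], [0.538, 0.175, 0.132]]
```

Plan: grasp with tool x pointing away from the stand, so the wrist camera looks over the holder toward the panel. First I move above the holder.

>>> arm_command(moves=[{"linear":[0.06,-0.02,0.0],"twist":[0,0,6]},{"linear":[0.12,-0.04,0.0],"twist":[0,0,12]},{"linear":[0.18,-0.06,0.01],"twist":[0,0,18]},{"linear":[0.24,-0.08,0.02],"twist":[0,0,24]},{"linear":[0.3,-0.1,0.03],"twist":[0,0,30]},{"linear":[0.36,-0.12,0.04],"twist":[0,0,36]},{"linear":[0.41,-0.14,0.05],"twist":[0,0,42]},{"linear":[0.46,-0.157,0.065],"twist":[0,0,48]},{"linear":[0.5,-0.171,0.08],"twist":[0,0,48]},{"linear":[0.5,-0.171,0.08],"twist":[0,0,48]},{"linear":[0.5,-0.171,0.08],"twist":[0,0,48]},{"linear":[0.5,-0.171,0.08],"twist":[0,0,48]},{"linear":[0.5,-0.171,0.08],"twist":[0,0,48]}], grip=1)

```text
clock: 2.08
position: [0.5825, -0.2718, 0.2245]
orientation: [0.956, -0.293, 0.0, 0.0]
wrist_force: [0.1, 0.0, 1.4]
opening: 1.002
gripper_force: 0.0
```

```bash
python3 - <<'E'
from h import *
from scipy.spatial.transform import Rotation as Ro
c=camera("wrist"); s=monitor.sense(); save("w1",c["image"])
P=cloud(c); h=cv2.cvtColor(c["image"],cv2.COLOR_RGB2HSV)
m=(h[...,0]>100)&(h[...,0]<130)&(h[...,1]>90)&(c["z_map"]>0)&(np.hypot(P[...,0]-.571,P[...,1]+.262)<.08)
def rect(k,n):
    p=P[k]; r=cv2.minAreaRect(p[:,:2].astype(np.float32)); print(n,len(p),np.round(r[0],4),np.round(r[1],4),round(r[2],2))
rect(m&(P[...,2]>.004),"all"); rect(m&(P[...,2]>.06),"plate"); rect(m&(P[...,2]>.044)&(P[...,2]<.055),"rims")
print(P[m][:,2].max())
T=Ro.from_quat(s["orientation"]).as_matrix(); print("toolx angle",np.degrees(np.arctan2(T[1,0],T[0,0])),s["position"])
E
```

```text
all 5888 [ 0.5706 -0.2649] [0.1445 0.081 ] 56.86
plate 1770 [ 0.5683 -0.2633] [0.1445 0.0752] 56.44
rims 1342 [ 0.5712 -0.263 ] [0.0494 0.0784] 57.25
0.2510074734109147
toolx angle -34.056783927709795 [ 0.58256705 -0.27168983  0.22450907]
```

View pics/w1.png

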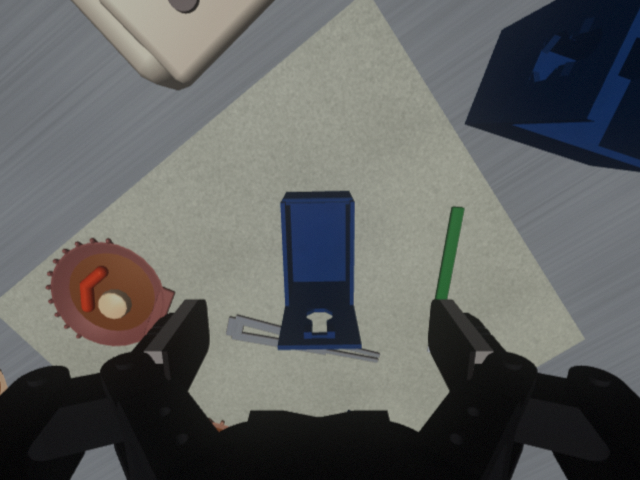

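The wrist view shows the holder centred at pixel (320,270), upright between the open fingers. The forceps, at (300,340), lie behind the plate and the scalpel, at (450,250), lies beside it; both are clear of the finger path. I descend and grasp.

>>> arm_command(moves=[{"linear":[0,-0.0014,0.03],"twist":[0,0,-1]},{"linear":[0,-0.0014,0.07],"twist":[0,0,-1]},{"linear":[0,-0.0014,0.105],"twist":[0,0,-1]},{"linear":[0,-0.0014,0.13],"twist":[0,0,-1]},{"linear":[0,-0.0014,0.136],"twist":[0,0,-1]},{"linear":[0,-0.0014,0.136],"twist":[0,0,-1]},{"linear":[0,-0.0014,0.136],"twist":[0,0,-1]}], grip=1)

```text
clock: 3.0
position: [0.5846, -0.2703, 0.0896]
orientation: [0.959, -0.284, 0.001, 0.0]
wrist_force: [-0.7, 0.3, -0.2]
opening: 1.001
gripper_force: 0.0
```

>>> arm_command(moves=[{"linear":[0,0,0]},{"linear":[0,0,0]},{"linear":[0,0,0]},{"linear":[0,0,0]},{"linear":[0,0,0]},{"linear":[0,0,0]},{"linear":[0,0,0]},{"linear":[0,0,0]}], grip=0, newtons=110)

```text
validation failed for argument at $.mo...
```

>>> arm_command(moves=[{"linear":[0,0,0],"twist":[0,0,0]},{"linear":[0,0,0],"twist":[0,0,0]},{"linear":[0,0,0],"twist":[0,0,0]},{"linear":[0,0,0],"twist":[0,0,0]},{"linear":[0,0,0],"twist":[0,0,0]},{"linear":[0,0,0],"twist":[0,0,0]},{"linear":[0,0,0],"twist":[0,0,0]},{"linear":[0,0,0],"twist":[0,0,0]}], grip=0, newtons=110)

```text
clock: 4.0
position: [0.5846, -0.2702, 0.0892]
orientation: [0.959, -0.284, 0.001, 0.0]
wrist_force: [-0.1, 0.7, 6.6]
opening: 0.567
gripper_force: 115.0
```

>>> arm_command(moves=[{"linear":[0,0,-0.015],"twist":[0,0,0]},{"linear":[0,0,-0.045],"twist":[0,0,0]},{"linear":[0,0,-0.08],"twist":[0,0,0]},{"linear":[-0.02,-0.025,-0.11],"twist":[0,0,1]},{"linear":[-0.045,-0.056,-0.135],"twist":[0,0,2]},{"linear":[-0.075,-0.093,-0.155],"twist":[0,0,3]},{"linear":[-0.105,-0.13,-0.17],"twist":[0,0,4]},{"linear":[-0.135,-0.168,-0.18],"twist":[0,0,5]},{"linear":[-0.16,-0.2,-0.18],"twist":[0,0,5.7]},{"linear":[-0.174,-0.218,-0.18],"twist":[0,0,5.7]},{"linear":[-0.178,-0.224,-0.18],"twist":[0,0,5.7]},{"linear":[-0.178,-0.224,-0.18],"twist":[0,0,5.7]},{"linear":[-0.178,-0.224,-0.18],"twist":[0,0,5.7]}])

```text
clock: 5.62
position: [0.5565, 0.0142, 0.2678]
orientation: [0.943, -0.332, -0.0, 0.0]
wrist_force: [0.3, 0.0, -4.8]
opening: 0.565
gripper_force: 114.5
```

```bash
python3 - <<'E'
from h import *
from scipy.spatial.transform import Rotation as Ro
c=camera("wrist"); s=monitor.sense(); save("w2",c["image"]); np.savez("w2",**c)
P=cloud(c); ok=c["z_map"]>0; h=cv2.cvtColor(c["image"],cv2.COLOR_RGB2HSV)
e=np.array([.7808,-.6248]); f=np.array([.6248,.7808])
D=P[...,:2]@e; A=P[...,:2]@f
k=ok&(abs(D-.306)<.012)&(P[...,2]>.03)&(P[...,2]<.16)&(A>.37)&(A<.57)
p=P[k]
for _ in range(4):
    m=p.mean(0);n=np.linalg.svd(p-m,full_matrices=False)[2][2];n*=np.sign(n[0]); r=(p-m)@n; p=p[abs(r)<max(.0015,1.5*r.std())]
print("plane",k.sum(),len(p),n.round(4),"yaw",np.degrees(np.arctan2(n[1],n[0])),"d@mid",(m@n),m,r.std())
br=ok&(h[...,0]>8)&(h[...,0]<30)&(h[...,1]>80)&(D>.306)&(D<.325)&(abs(A-.47)<.02)&(P[...,2]>.1)&(P[...,2]<.16)
v,u=np.nonzero(br); print("brass",len(u),u.mean(),v.mean(),np.percentile(u,[0,100]),np.percentile(v,[0,100]),P[br].mean(0),"D",np.percentile(D[br],[5,50,95]),"A",np.percentile(A[br],[2,50,98]),"z",np.percentile(P[br][:,2],[2,50,98]))
t=ok&(P[...,2]>.161)&(P[...,2]<.17)&(abs(D-.302)<.012); print("top edge A",np.percentile(A[t],[.5,99.5]),"D",np.percentile(D[t],[1,99]),"z",np.median(P[t][:,2]))
# scene: holder pose
T=Ro.from_quat(s["orientation"]).as_matrix(); print("toolx",np.degrees(np.arctan2(T[1,0],T[0,0])),s["position"],T[2],s["wrist_force"])
E
```

```text
plane 3971 3961 [ 0.7817 -0.6236 -0.0015] yaw -38.57899514891895 d@mid 0.3078365844053453 [0.56419448 0.21339614 0.09788673] 0.0004666990125156039<stdin>:13: RuntimeWarning: Mean of empty slice.
  ret = ret.dtype.type(ret / rcount)
Traceback (most recent call last):
IndexError: index -1 is out of bounds for axis 0 with size 0
```

View pics/w2.png

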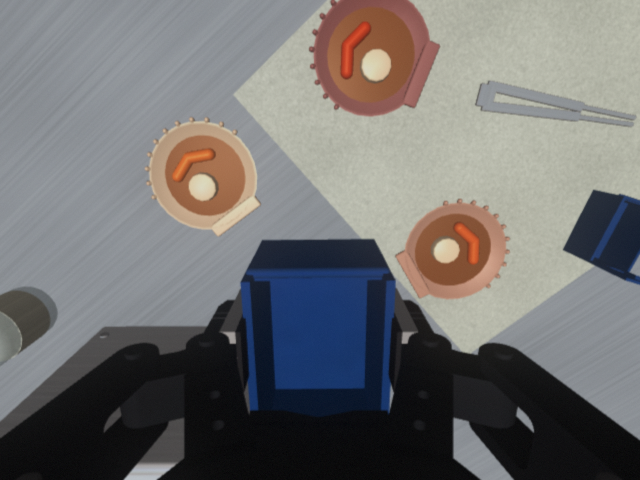

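This view shows the panel's face at lower left, around (130,390), but the screw is hidden by the gripper. I go higher and further sideways.

>>> arm_command(moves=[{"linear":[0,0.012,-0.03],"twist":[0,0,0]},{"linear":[0,0.025,-0.07],"twist":[0,0,0]},{"linear":[0,0.035,-0.11],"twist":[0,0,0]},{"linear":[0,0.045,-0.13],"twist":[0,0,0]},{"linear":[0,0.045,-0.13],"twist":[0,0,0]},{"linear":[0,0.045,-0.13],"twist":[0,0,0]}])

```text
clock: 6.42
position: [0.528, -0.0202, 0.3965]
orientation: [0.943, -0.332, -0.001, -0.0]
wrist_force: [-0.5, 0.6, -4.8]
opening: 0.567
gripper_force: 115.2
```

```bash
cat > look.py <<'E'
from h import *
from scipy.spatial.transform import Rotation as Ro
c=camera("wrist"); s=monitor.sense(); save("w3",c["image"][240:,:400],2); np.savez("w3",**c)
P=cloud(c); ok=c["z_map"]>0; h=cv2.cvtColor(c["image"],cv2.COLOR_RGB2HSV)
e=np.array([.7815,-.6239]); f=np.array([.6239,.7815])
D=P[...,:2]@e; A=P[...,:2]@f
def st(n,k,x): print(n,k.sum(),np.percentile(x[k],[2,50,98]).round(4)) if k.any() else print(n,0)
k=ok&(abs(D-.307)<.01)&(P[...,2]>.03)&(P[...,2]<.155)&(A>.37)&(A<.57)
st("face D",k,D);st("face A",k,A)
b=ok&(D>.3105)&(D<.325)&(abs(A-.47)<.03)&(P[...,2]>.1)&(P[...,2]<.155)
st("prot D",b,D);st("A",b,A);st("z",b,P[...,2])
v,u=np.nonzero(b); print("px",u.min() if len(u) else 0,u.max() if len(u) else 0,v.min() if len(u) else 0,v.max() if len(u) else 0)
t=ok&(P[...,2]>.161)&(P[...,2]<.172)&(abs(D-.302)<.012); st("top A",t,A);st("top D",t,D);st("top z",t,P[...,2])
T=Ro.from_quat(s["orientation"]).as_matrix(); print("toolx",np.degrees(np.arctan2(T[1,0],T[0,0])),s["position"],T[2],s["wrist_force"])
E
python3 look.py
```

```text
face D 7210 [0.3069 0.3076 0.3091]
face A 7210 [0.4225 0.4963 0.5671]
prot D 114 [0.3115 0.3145 0.3168]
A 114 [0.46   0.465  0.4718]
z 114 [0.1339 0.1407 0.1447]
px 157 171 319 328
top A 1942 [0.4404 0.528  0.5735]
top D 1942 [0.2906 0.3019 0.3081]
top z 1942 [0.1615 0.1646 0.1662]
toolx -38.69785205256722 [ 0.527938   -0.01992672  0.39615151] [-2.57514202e-03  8.87014854e-04 -9.99996291e-01] [-0.20375182 -0.01890648 -4.78192728]
```

View pics/w3.png

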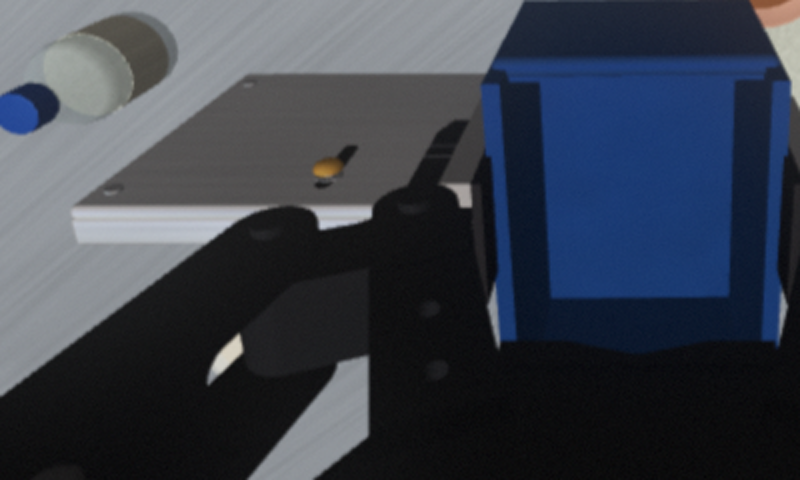

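The head shows at crop (327,167), i.e. image pixel (163,323), and is high in its slot. I fit it with a dome model and measure the holder in the hand from the same picture.

```bash
python3 - <<'E'
from h import *
from scipy.optimize import least_squares
from scipy.spatial.transform import Rotation as Ro
c=dict(np.load("w3.npz")); P=cloud(c); ok=c["z_map"]>0; s=monitor.sense()
h=cv2.cvtColor(c["image"],cv2.COLOR_RGB2HSV)
e=np.array([.7815,-.6239]); f=np.array([.6239,.7815]); D=P[...,:2]@e; A=P[...,:2]@f; Z=P[...,2]
b=ok&(D>.3115)&(D<.325)&(abs(A-.465)<.02)&(Z>.1)&(Z<.155)
q=np.c_[D[b],A[b],Z[b]]
for R,h0 in((7.4,8.8),(7,8.8),(8.5,8.8)):
    cD=.3077+.0088-R/1e3
    r=least_squares(lambda x:np.linalg.norm(q-[cD+x[2]*0,x[0],x[1]],axis=1)-R/1e3,[.466,.137,0],loss="soft_l1",f_scale=.0005)
    print(R,r.x[:2].round(4),np.sqrt(np.mean(r.fun**2)).round(5))
br=(h[...,0]>8)&(h[...,0]<28)&(h[...,1]>110); v,u=np.nonzero(br&b); print("brass",len(u),u.min(),u.max(),v.min(),v.max(),np.percentile(A[br&b],[0,5,95,100]),np.percentile(Z[br&b],[0,5,95,100]))
# predicted silhouettes: project sphere cap outline for candidate z, A
Rm=np.array(c["rvec"],float);t=np.array(c["tvec"],float);K=np.array([[c["fx"],0,c["cx"]],[0,c["fy"],c["cy"]],[0,0,1.]])
th=np.linspace(0,2*np.pi,60)
def pts(a,z):
    o=[]
    for d,r in((.0038,.007),(.0055,.0066),(.007,.005),(.0088,.0)):
        o+= [np.r_[(.3077+d)*e+(a+r*np.cos(x))*f, z+r*np.sin(x)] for x in th]
    return cv2.projectPoints(np.array(o),Rm,t,K,None)[0][:,0]
for a,z in((.466,.135),(.466,.137),(.466,.139)):
    x=pts(a,z);print(a,z,x.min(0).round(1),x.max(0).round(1))
T=Ro.from_quat(s["orientation"]).as_matrix(); Q=(P-s["position"])@T
m=ok&(h[...,0]>100)&(h[...,0]<130)&(h[...,1]>90)
for n,k in(("rims",m&(abs(Q[...,2]-.041)<.004)&(abs(Q[...,1])<.03)&(Q[...,0]>-.06)&(Q[...,0]<.04)),("front",m&(Q[...,2]>.044)&(Q[...,0]>.02)&(Q[...,0]<.035)),("floor",m&(Q[...,2]>.075)&(abs(Q[...,1])<.015)&(Q[...,0]<.02)&(Q[...,0]>-.04)),("plate",m&(abs(Q[...,1])<.02)&(Q[...,0]<-.045)&(Q[...,0]>-.06))):
    if k.any(): p=Q[k]; print(n,k.sum(),np.percentile(p,[2,50,98],axis=0).round(4).tolist())
E
```

```text
7.4 [0.4664 0.138 ] 0.0007
7 [0.4663 0.1381] 0.00072
8.5 [0.4667 0.1375] 0.00068
brass 104 157 171 319 328 [0.45995731 0.46062394 0.47117172 0.47245503] [0.13207214 0.13470965 0.14430452 0.14497059]
0.466 0.135 [158.  318.1] [173.1 327.1]
0.466 0.137 [157.1 319.1] [172.4 328.1]
0.466 0.139 [156.3 320.1] [171.6 329.2]
rims 2892 [[-0.0247, -0.0255, 0.0386], [0.002, -0.0224, 0.0409], [0.0244, 0.024, 0.0446]]
front 4783 [[0.0216, -0.0246, 0.0461], [0.0244, -0.0032, 0.0575], [0.0263, 0.0211, 0.0857]]
floor 5623 [[-0.0391, -0.0144, 0.0847], [-0.0157, 0.0001, 0.0858], [0.0052, 0.0144, 0.087]]
plate 3005 [[-0.0525, -0.019, 0.0689], [-0.0513, 0.0001, 0.0808], [-0.0454, 0.0192, 0.0867]]
```

>>> arm_command(moves=[{"linear":[0,-0.02,0.03],"twist":[0,0,0]},{"linear":[0,-0.05,0.07],"twist":[0,0,0]},{"linear":[0,-0.08,0.11],"twist":[0,0,0]},{"linear":[0,-0.11,0.15],"twist":[0,0,0]},{"linear":[0,-0.135,0.19],"twist":[0,0,0]},{"linear":[0,-0.148,0.22],"twist":[0,0,0]},{"linear":[-0.01,-0.152,0.231],"twist":[0,0,0]},{"linear":[-0.025,-0.152,0.231],"twist":[0,0,0]},{"linear":[-0.03,-0.152,0.231],"twist":[0,0,0]},{"linear":[-0.03,-0.152,0.231],"twist":[0,0,0]},{"linear":[-0.03,-0.152,0.231],"twist":[0,0,0]}])

```text
clock: 7.85
position: [0.6005, 0.1171, 0.1682]
orientation: [0.944, -0.331, 0.001, -0.0]
wrist_force: [0.6, 0.5, -3.8]
opening: 0.566
gripper_force: 114.8
```

```bash
cat > chk.py <<'E'
from h import *
from scipy.spatial.transform import Rotation as Ro
s=monitor.sense(); p=s["position"]; e=np.array([.7815,-.6239]); f=np.array([.6239,.7815])
T=Ro.from_quat(s["orientation"]).as_matrix()
print(s["clock"],"D",(p[:2]@e).round(4),"A",(p[:2]@f).round(4),"z",p[2].round(4),"eye-> gap",(p[:2]@e-.0545-.3077).round(4),"dz",(p[2]-.0892+.062-.1377).round(4),"yaw",np.degrees(np.arctan2(T[1,0],T[0,0])).round(2),"tilt",T[2].round(4),"F",(s["wrist_force"]@np.array([[*e,0],[*f,0],[0,0,1]]).T).round(2))
E
cat > sc.py <<'E'
import sys; from h import *
c=camera("scene"); save(sys.argv[1],c["image"][150:280,310:470],5)
E
python3 chk.py; python3 sc.py s2
```

```text
7.85 D 0.3962 A 0.4662 z 0.1682 eye-> gap 0.034 dz 0.0033 yaw -38.69 tilt [ 0.002  -0.0014 -1.    ] F [ 0.2   0.74 -3.77]
```

View pics/s2.png

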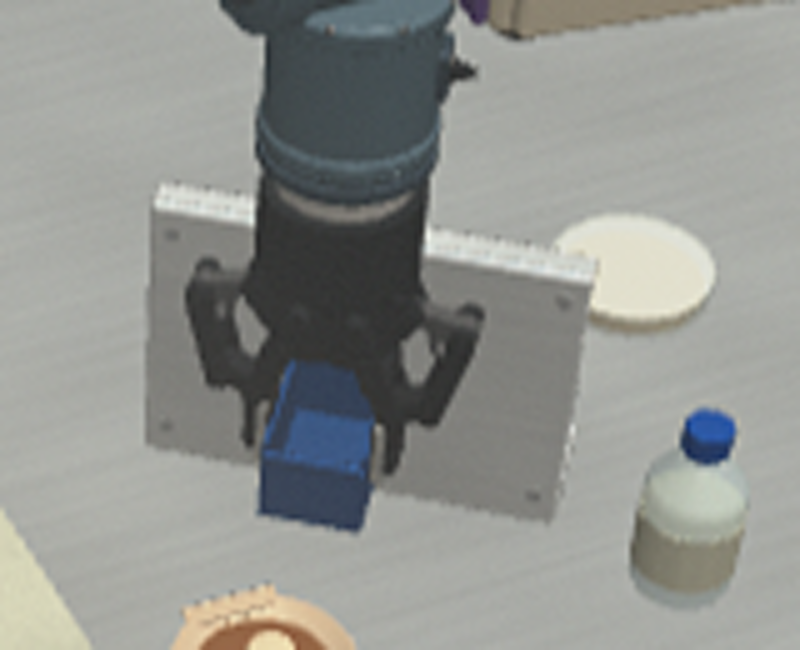

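The holder is in front of the panel, at crop (320,440), upright, and the bottle and shell are clear. I close to just short of the head.

>>> arm_command(moves=[{"linear":[-0.01,0,0.003],"twist":[0,0,0]},{"linear":[-0.02,0,0.003],"twist":[0,0,0]},{"linear":[-0.022,0,0.003],"twist":[0,0,0]},{"linear":[-0.022,0,0.003],"twist":[0,0,0]}])

```text
clock: 8.4
position: [0.5825, 0.1315, 0.164]
orientation: [0.944, -0.331, 0.0, -0.0]
wrist_force: [0.7, -0.1, -4.0]
opening: 0.565
gripper_force: 114.9
```

```bash
python3 chk.py
```

```text
8.4 D 0.3732 A 0.4662 z 0.164 eye-> gap 0.011 dz -0.0009 yaw -38.64 tilt [ 2.e-04 -1.e-04 -1.e+00] F [ 0.59  0.39 -4.02]
```

>>> arm_command(moves=[{"linear":[-0.001,0,-0.001],"twist":[0,0,0]},{"linear":[-0.003,0,-0.001],"twist":[0,0,0]},{"linear":[-0.0045,0,-0.001],"twist":[0,0,0]},{"linear":[-0.0055,0,-0.001],"twist":[0,0,0]},{"linear":[-0.0055,0,-0.001],"twist":[0,0,0]}])

```text
clock: 9.02
position: [0.5783, 0.1347, 0.1649]
orientation: [0.944, -0.331, -0.0, 0.0]
wrist_force: [-0.1, 0.2, -4.0]
opening: 0.569
gripper_force: 114.9
```

```bash
python3 chk.py
```

```text
9.025 D 0.3679 A 0.4661 z 0.1649 eye-> gap 0.0057 dz -0.0 yaw -38.67 tilt [-1.e-04  1.e-04 -1.e+00] F [-0.24  0.1  -4.04]
```

>>> arm_command(moves=[{"linear":[-0.001,0,0],"twist":[0,0,0]},{"linear":[-0.0025,0,0],"twist":[0,0,0]},{"linear":[-0.004,0,0],"twist":[0,0,0]},{"linear":[-0.005,0,0],"twist":[0,0,0]},{"linear":[-0.005,0,0],"twist":[0,0,0]}])

```text
clock: 9.65
position: [0.5748, 0.1375, 0.165]
orientation: [0.944, -0.331, 0.0, 0.0]
wrist_force: [2.4, -2.7, -5.2]
opening: 0.565
gripper_force: 114.9
```

```bash
python3 chk.py
```

```text
9.65 D 0.3634 A 0.4661 z 0.165 eye-> gap 0.0012 dz 0.0001 yaw -38.68 tilt [ 9.e-04 -2.e-04 -1.e+00] F [ 3.56 -0.67 -5.21]
```

Contact came at the panel with only 3.6 N, so the head is through the opening. I slide down.

>>> arm_command(moves=[{"linear":[-0.0005,0,0.002],"twist":[0,0,0]},{"linear":[-0.0005,0,0.005],"twist":[0,0,0]},{"linear":[-0.0005,0,0.008],"twist":[0,0,0]},{"linear":[-0.0005,0,0.011],"twist":[0,0,0]},{"linear":[-0.0005,0,0.011],"twist":[0,0,0]}])

```text
clock: 10.28
position: [0.5746, 0.1378, 0.1538]
orientation: [0.944, -0.331, 0.001, -0.0]
wrist_force: [4.6, -3.0, -4.2]
opening: 0.564
gripper_force: 115.2
```

```bash
python3 chk.py
```

```text
10.275 D 0.3631 A 0.4662 z 0.1538 eye-> gap 0.0009 dz -0.0111 yaw -38.69 tilt [ 1.2e-03 -6.0e-04 -1.0e+00] F [ 5.46  0.47 -4.23]
```

>>> arm_command(moves=[{"linear":[0,0,0.002],"twist":[0,0,0]},{"linear":[0,0,0.004],"twist":[0,0,0]},{"linear":[0,0,0.006],"twist":[0,0,0]},{"linear":[0,0,0.008],"twist":[0,0,0]},{"linear":[0,0,0.009],"twist":[0,0,0]},{"linear":[0,0,0.009],"twist":[0,0,0]}])

```text
clock: 11.02
position: [0.5747, 0.138, 0.1454]
orientation: [0.944, -0.331, 0.001, -0.0]
wrist_force: [3.2, -2.9, 3.8]
opening: 0.567
gripper_force: 116.0
```

```bash
python3 chk.py
```

```text
11.025 D 0.363 A 0.4665 z 0.1454 eye-> gap 0.0008 dz -0.0195 yaw -38.69 tilt [ 0.0014 -0.0012 -1.    ] F [ 4.36 -0.29  3.75]
```

>>> arm_command(moves=[{"linear":[0,0,0.0007],"twist":[0,0,0]},{"linear":[0,0,0.0014],"twist":[0,0,0]},{"linear":[0,0,0.002],"twist":[0,0,0]},{"linear":[0,0,0.0025],"twist":[0,0,0]},{"linear":[0,0,0.0025],"twist":[0,0,0]}])

```text
clock: 11.65
position: [0.5748, 0.1381, 0.1431]
orientation: [0.944, -0.331, 0.001, -0.0]
wrist_force: [3.4, -4.3, 5.2]
opening: 0.568
gripper_force: 116.1
```

```bash
python3 chk.py
```

```text
11.65 D 0.363 A 0.4665 z 0.1431 eye-> gap 0.0008 dz -0.0218 yaw -38.68 tilt [ 0.0014 -0.0011 -1.    ] F [ 5.36 -1.26  5.19]
```

>>> arm_command(moves=[{"linear":[0,0,0.0005],"twist":[0,0,0]},{"linear":[0,0,0.001],"twist":[0,0,0]},{"linear":[0,0,0.0015],"twist":[0,0,0]},{"linear":[0,0,0.0015],"twist":[0,0,0]}])

```text
clock: 12.15
position: [0.5747, 0.138, 0.1416]
orientation: [0.944, -0.331, 0.001, -0.0]
wrist_force: [3.9, -3.1, 5.3]
opening: 0.565
gripper_force: 116.1
```

```bash
python3 chk.py
```

```text
12.15 D 0.363 A 0.4665 z 0.1416 eye-> gap 0.0008 dz -0.0233 yaw -38.68 tilt [ 0.0014 -0.0011 -1.    ] F [4.98 0.04 5.3 ]
```

>>> arm_command(moves=[{"linear":[0,0,0.0003],"twist":[0,0,0]},{"linear":[0,0,0.0006],"twist":[0,0,0]},{"linear":[0,0,0.0008],"twist":[0,0,0]}])

```text
clock: 12.52
position: [0.5748, 0.1381, 0.1409]
orientation: [0.944, -0.331, 0.001, -0.0]
wrist_force: [3.0, -4.1, 6.7]
opening: 0.564
gripper_force: 116.2
```

```bash
python3 chk.py
```

```text
12.525 D 0.363 A 0.4665 z 0.1409 eye-> gap 0.0008 dz -0.024 yaw -38.68 tilt [ 0.0014 -0.0011 -1.    ] F [ 4.94 -1.32  6.72]
```

>>> arm_command(moves=[{"linear":[0,0,0.0003],"twist":[0,0,0]},{"linear":[0,0,0.0006],"twist":[0,0,0]},{"linear":[0,0,0.0008],"twist":[0,0,0]}])

```text
clock: 12.9
position: [0.5748, 0.1381, 0.1405]
orientation: [0.944, -0.331, 0.001, -0.0]
wrist_force: [1.7, -4.0, 9.6]
opening: 0.564
gripper_force: 116.6
```

```bash
python3 chk.py
```

```text
12.9 D 0.3631 A 0.4665 z 0.1405 eye-> gap 0.0009 dz -0.0244 yaw -38.67 tilt [ 0.0014 -0.0012 -1.    ] F [ 3.88 -2.07  9.6 ]
```

>>> arm_command(moves=[{"linear":[0,0,0.0003],"twist":[0,0,0]},{"linear":[0,0,0.0005],"twist":[0,0,0]},{"linear":[0,0,0.0005],"twist":[0,0,0]}])

```text
clock: 13.28
position: [0.5748, 0.1381, 0.1402]
orientation: [0.944, -0.331, 0.001, -0.0]
wrist_force: [0.8, -4.7, 11.7]
opening: 0.568
gripper_force: 117.0
```

```bash
python3 chk.py
```

```text
13.275 D 0.3631 A 0.4666 z 0.1402 eye-> gap 0.0009 dz -0.0247 yaw -38.67 tilt [ 0.0015 -0.0012 -1.    ] F [ 3.56 -3.15 11.69]
```

The stop is reached: force rises steeply to about 16 N of push after 24.7 mm of slide. Now I release.

>>> arm_command(moves=[{"linear":[0,0,0],"twist":[0,0,0]},{"linear":[0,0,0],"twist":[0,0,0]},{"linear":[0,0,0],"twist":[0,0,0]},{"linear":[0,0,0],"twist":[0,0,0]},{"linear":[0,0,0],"twist":[0,0,0]},{"linear":[0,0,0],"twist":[0,0,0]}], grip=1)

```text
clock: 14.02
position: [0.5741, 0.1381, 0.1387]
orientation: [0.944, -0.331, -0.0, -0.0]
wrist_force: [0.1, -0.5, 0.3]
opening: 1.0
gripper_force: 0.0
```

>>> arm_command(moves=[{"linear":[0,0,-0.02],"twist":[0,0,0]},{"linear":[0,0,-0.05],"twist":[0,0,0]},{"linear":[0.01,0,-0.09],"twist":[0,0,0]},{"linear":[0.03,0,-0.13],"twist":[0,0,0]},{"linear":[0.05,0.03,-0.17],"twist":[0,0,0]},{"linear":[0.05,0.08,-0.19],"twist":[0,0,0]},{"linear":[0.05,0.13,-0.19],"twist":[0,0,0]},{"linear":[0.05,0.15,-0.19],"twist":[0,0,0]},{"linear":[0.05,0.15,-0.19],"twist":[0,0,0]},{"linear":[0.05,0.15,-0.19],"twist":[0,0,0]}])

```text
clock: 15.28
position: [0.5199, -0.0097, 0.3292]
orientation: [0.944, -0.331, 0.0, -0.0]
wrist_force: [-0.0, 0.2, 0.3]
opening: 1.004
gripper_force: 0.0
```

```bash
python3 - <<'E'
from h import *
c=camera("scene"); save("s3",c["image"][150:280,310:470],5)
w=camera("wrist"); P=cloud(w); h=cv2.cvtColor(w["image"],cv2.COLOR_RGB2HSV)
e=np.array([.7815,-.6239]); f=np.array([.6239,.7815]); D=P[...,:2]@e; A=P[...,:2]@f; Z=P[...,2]
m=(w["z_map"]>0)&(h[...,0]>100)&(h[...,0]<130)&(h[...,1]>90)&(D>.3)&(D<.41)&(abs(A-.466)<.05)&(Z<.2)
for n,x in(("D-d0",D-.3077),("A",A),("Z",Z)): print(n,m.sum(),np.percentile(x[m],[1,50,99]).round(4))
r=m&(abs(Z-.1)<.006)
if r.sum()>30: print(cv2.minAreaRect(P[r][:,:2].astype(np.float32)))
print(monitor.sense()["wrist_force"])
E
```

```text
D-d0 6628 [0.0025 0.0385 0.0805]
A 6628 [0.4412 0.4807 0.4911]
Z 6628 [0.0531 0.0778 0.1475]
((0.5629092454910278, 0.14766664803028107), (0.05124834552407265, 0.08018910884857178), 51.31623458862305)
[-0.45894909  0.53207049  0.18523214]
```

View pics/s3.png

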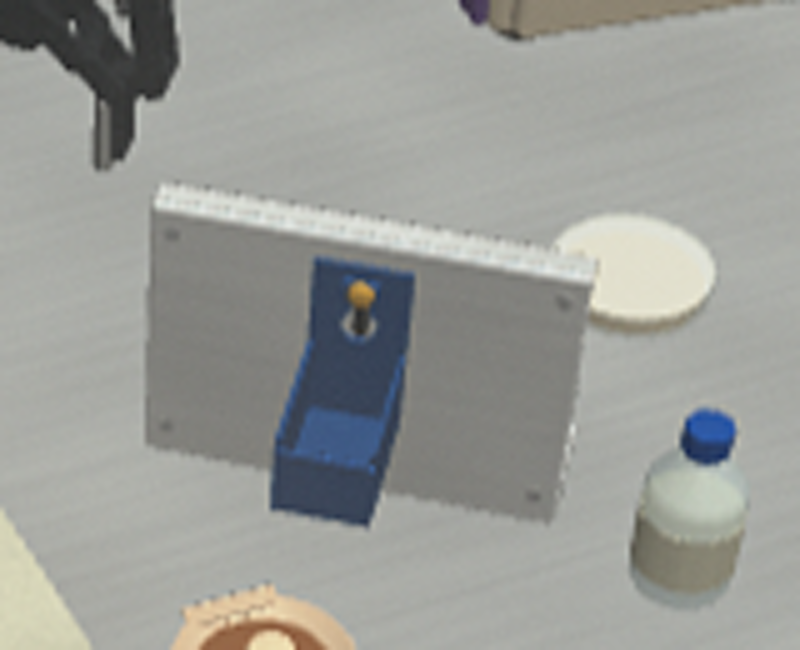

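The picture shows the holder hanging upright and flat on the panel, with the brass head at (361,295) at the slot's upper end and the arm clear. I hand it in.

```bash
python3 -c "
from rig import ticket; print(ticket.finish_job())"
```

```text
the job is handed in; nothing more can be done
None
```

The blue holder hangs on the brass screw, pushed down to the slot's hard stop with about 16 N and let go, and the job is handed in; the final picture showed it upright and flat on the panel, but no verdict came back.

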